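# Register a microplate on a dispensing stage and lock it

## Task

Get the microplate ready for dispensing: first take the marker off the grey metal stage and lay it down on the bench. Then slide the plate, flat on the stage, fully home against the two back stop pins and the left stop pin so that it sits square, and only then throw the hold-down lever into its marked notch, the one with the white line. Do not shift or topple the other things on the bench.

Things in the scene. Friction and masses are not known exactly. Their poses are not given: they have to be found in the camera images.
- stage: Fixed grey metal stage lying on the bench, its flat top 16 mm above it. Origin: on its underside; x points away from the robot, y to the left, turned up to 0.2 rad. Deck: x -145 to +105, y -160 to +140 mm; a wing for the lever: x -100 to +50, y +130 to +230 mm. Three upright stop pins, 12 mm diameter, 12 mm tall: back pins at (79, -22) and (79, 62) mm, left pin at (30, 90) mm.
- nest (a point): Point on the stage's top face (16 mm above the bench), at (30, 20) mm in the stage frame, where the plate's origin lies when the plate touches all three pins squarely; axes as the stage's.
- plate: White 96-well microplate with a plain rectangular foot: 86 mm (its x) by 128 mm (its y) by 14 mm high, 80 g, loose on the stage, turned up to 0.3 rad and 35 to 90 mm short of the stops. Origin: centre of its underside. Too wide for most grippers: push its edges with closed fingers.
- marker: White and black round marker pen, 17 mm diameter, 135 mm long along its y axis, lying on the stage between plate and back pins. Origin: under its middle, on its underside at the start. It can roll a little. Free bench for it: to the right of the stage beyond bottle and beaker, or to the left of the lever's wing nearer to the robot than x = 0.58 m.
- marker_mid (a point): The marker's middle, on its axis, 8 mm from its skin.
- lever (a joint): Hold-down lever on an upright pivot; 0 to 0.45 rad (open) at the start; grows as the knob swings clockwise seen from above, from near the robot out to the left. Notches in the toothed rim at 0.1, 0.675 and, with the white line, 1.25 rad (handle along stage +y, finger over the plate). End stop 1.6 rad. Nothing snaps: about 1.5 N at the knob moves it, friction holds it where left.
- lever_pivot (a point): Lever's pivot axis, at (0, 118) mm in the stage frame, on the stage's top face. The hub there is 24 mm across, its top 52 mm above the bench.
- lever_knob (a point): Middle of the black upright round knob at the end of the lever's handle, 75 mm from the pivot, 70 mm above the bench; knob 22 mm in diameter, from 46 to 87 mm above the bench; the arm below it reaches from 35 to 46 mm.
- bottle_pink: Bystander: bottle with pink contents, 48 mm diameter, 104 mm tall. Origin: centre of its underside. It stands to the right of or behind the stage.
- bottle_milky: Bystander: pale bottle, 43 mm diameter, 99 mm tall. Origin: centre of its underside. It stands to the right of or behind the stage.
- beaker: Bystander: beaker with pipette tips, 65 mm diameter, 82 mm tall, to the right of the stage. Origin: centre of its underside.
- reservoir: Bystander: white reagent trough, 124 (x) by 44 (y) by 27 mm high, far to the right. Origin: centre of its underside.
- timer: Bystander: white countdown timer lying flat, 70 by 66 by 18 mm, at the back left. Origin: centre of its underside.

How it is judged:
On the way, in this order (a step that is already met when the one before it is completed fails the run):
1. the marker lies on the bench, off the stage, let go, while the lever is still open (height (world z) of marker_mid between 0 and 0.016 m and contact force between marker and stage below 0.05 N and contact force between marker and the fingers below 0.05 N and value of joint lever below 0.6 rad), for 0.2 s.
2. the plate is home against the three pins and square, the lever still open (x of plate in the frame of nest between -0.002 and 0.002 m and y of plate in the frame of nest between -0.002 and 0.002 m and angle between the y axis of plate and the y axis of nest, either way round below 0.03 rad and z of plate in the frame of nest below 0.003 m and value of joint lever below 0.6 rad), for 0.2 s.
3. the lever is in the marked notch (value of joint lever between 1.15 and 1.35 rad), for 0.2 s.
At the end, for the whole second after the job is handed in: The plate's origin is within 2 mm of the nest in x and in y and it is square within 0.03 rad, flat on the stage; the lever stands within 0.1 rad of the marked notch at 1.25 rad; the marker lies at rest on the bench (its middle less than 16 mm above it), touching neither stage nor gripper (all of step 3 and x of plate in the frame of nest between -0.002 and 0.002 m and y of plate in the frame of nest between -0.002 and 0.002 m and angle between the y axis of plate and the y axis of nest, either way round below 0.03 rad and z of plate in the frame of nest below 0.003 m and height (world z) of marker_mid between 0 and 0.016 m and contact force between marker and stage below 0.05 N and contact force between marker and the fingers below 0.05 N and linear speed of plate below 0.01 m/s and linear speed of marker below 0.02 m/s and velocity of joint lever below 0.05 rad/s).
It fails at once if one of the other things (bottles, beaker, trough, timer) is shifted more than 20 mm or tipped (distance of any of bottle_pink, bottle_milky, beaker, reservoir, timer from where it was at the start of the episode above 0.02 m or angle between any of bottle_pink, bottle_milky, beaker, reservoir, timer's own z axis and vertical above 0.3 rad).
It fails at once if the plate is lifted off the stage or tipped (angle between plate's own z axis and vertical above 0.15 rad or z of plate in the frame of nest above 0.012 m or z of plate in the frame of nest below -0.008 m).
It also fails if it takes over 72 s, if anything falls off the work surface, if the arm or the gripper's body presses on something with over 40 N, if the wrist force passes 120 N, or if a joint passes its speed limit or range.

## Robot

A 6-joint arm with a two-finger parallel gripper is mounted at the origin on a cart in front of the work surface, level with it; the furniture and walls round the work are solid. World frame = base frame: x ahead of the robot, y to its left, z up, the work surface at z = 0. Lengths are in m, angles in rad, forces in N, time in s.
With the tool pointing down it reaches from about 0.25 to 0.725 m from the base axis. Payload 4 kg.
Tool frame: the origin (TCP) lies midway between the tips of the shut fingers; the grasp point (between the pads) lies bot.pinch_z behind it (bot.pinch_z is the distance from the TCP to the grasp point, in m); z points along the fingers, y is the line along which they close (so a half turn about z gives the same grasp; the last joint's range is limited). The gripper opens to 85 mm and grips with 20 to 120 N. Pads are 22 mm wide; open, the fingers measure 114 mm over their backs; the gripper's body (76 mm by 85 mm) begins 54 mm behind the grasp point. The pads swing forward as they close: fully open they stand 13 mm farther back than shut.
Start: joints at [-1.143, 0.241, 0.005, 1.335, 0, 1.571], TCP at [0.207, -0.455, 0.231] pointing down, gripper open.
Joint ranges: [-2.72, 2.72], [-1.05, 1.87], [-1.09, 1.28], [-1.99, 2.15], [-1.42, 1.44], [-3.14, 3.14]. Speed limits (rad/s): [2.79, 2.79, 3.14, 3.14, 3.14, 3.14].

## Interface

Orientations are given as a unit quaternion [x, y, z, w].
In Python, from workcell import bot, cam, telemetry gives the robot as it stands (bot), with the cameras (cam) and the readings (telemetry).
- The arm moves only by the shell command python3 jog.py 'ROWS'. ROWS is a JSON object whose key "offsets" holds a list of rows, 1 to 10 of them, each of 7 numbers: a rotation vector rx, ry, rz in fractions of the full range, 1 being 2 rad, then dx, dy, dz in fractions of the full range, 1 being 0.8 m, then the finger opening in m; each row is the pose to reach, as a shift and turn from the pose commanded when the command began, along the tool's axes at that moment; what a row does not reach only later rows make up. A row lasts 1/8 s, in which the tool goes at most 0.0625 m and 0.188 rad, less where a joint would pass 70% of its speed; a pose out of reach is approached as far as the arm can. The fingers move at their own pace and stop on an object; the grip force is fixed at half the most. Time passes only in rows, so rows that do not move let the fingers close. It prints the time, the measured TCP pose, the force, the opening and the grip force at its end. A shift or turn number past 1, either way, is cut back to 1. Input that does not fit is refused with a message, and nothing moves.
- telemetry.get_obs(): the state, without advancing time (a new reading comes with each control period).
- cam.camera(name): name is "scene" or "side" or "wrist"; returns the picture (420x560x3 uint8, red, green, blue); there is no depth.
- cam.calibration(name): a dict with "mtx" (3x3 intrinsics, pixels), "R" (3x3) and "t" (3): a world point X has camera coordinates R X + t. Camera axes: x right, y down, z forward; pixel columns grow to the right and rows downward; lengths in m; the calibration is good to about 2 mm. A picture is of the moment at which its call begins: read the wrist's pose just before it. calibration takes no time and is no camera call; for the wrist camera it gives the pose at the moment of the call.
- bot.job_done(): hands the job in; it is judged then, once.
The state is a dict: "clock": time; "joint_pos": joint angles; "joint_vel": joint speeds; "tau": joint torques, N m; "eef_pos": TCP position; "tool_rot": TCP orientation; "ft_force": force on the tool from outside, world axes, zero at the start; "ft_torque": the same for the moment, N m; "grip_width": finger opening in m; "grasp_force": force on a finger pad.
Only numpy, scipy, OpenCV 4.12 (cv2) and the standard library are available. Lean on these libraries where they do the work, as an engineer would, in place of code of your own. Each camera call takes 0.05 s, during which the arm holds its last target. There are 200 camera calls.

## Working session

There is one attempt and no reset: what is moved stays moved. The work goes in short steps, Python scripts to look and compute and a shell command to move; the robot and the scene stay as the last step left them, time stands still between calls to the robot, and variables do not carry over. Pictures are saved under pics/ and viewed, at most 12 in all, crops included, and the job is handed in when it is done.

```bash
ls; mkdir -p pics
python3 - <<'E'
from workcell import bot, cam, telemetry
import cv2,numpy as np
print(telemetry.get_obs(), bot.pinch_z)
for n in ("scene","side"):
    c=cam.calibration(n);print(n,c)
    cv2.imwrite(f"pics/{n}0.png",cv2.resize(cam.camera(n)[:,:,::-1],(784,588),interpolation=cv2.INTER_CUBIC))
E
```

```text
jog.py
pics
workcell.py
{'clock': 0.0, 'joint_pos': array([-1.14299745e+00,  2.41442766e-01,  3.68443393e-03,  1.33521386e+00,
       -4.00061026e-06,  1.57078265e+00]), 'joint_vel': array([-3.16360078e-04,  3.48780304e-04, -1.33237428e-03, -3.17626266e-04,
       -6.18468907e-04, -9.73440426e-05]), 'tau': array([ 3.79860730e-04, -3.72320402e+01,  2.52406508e+01,  1.69039622e-02,
        1.31734197e-05,  1.37895551e-06]), 'eef_pos': array([ 0.2071605 , -0.45434251,  0.23038292]), 'tool_rot': array([ 9.77208574e-01,  2.12278636e-01, -2.32885334e-04, -1.06271705e-03]), 'ft_force': array([ 0.36464913, -0.32365065, -0.07473077]), 'ft_torque': array([ 0.0034147 ,  0.01847344, -0.03470881]), 'grasp_force': 0.0, 'grip_width': 0.08554926962236761} 0.0187
scene {'mtx': array([[414.05095979,   0.        , 281.58078397],
       [  0.        , 414.05095979, 206.86955184],
       [  0.        ,   0.        ,   1.        ]]), 'R': array([[-0.88033259, -0.47420183, -0.01213049],
       [-0.29957214,  0.57560498, -0.76087807],
       [ 0.36779214, -0.66619181, -0.64878148]]), 't': array([0.47192382, 0.29054715, 0.92343329])}
side {'mtx': array([[461.5549145 ,   0.        , 279.33668194],
       [  0.        , 461.5549145 , 209.1336738 ],
       [  0.        ,   0.        ,   1.        ]]), 'R': array([[ 0.98764117, -0.15537651,  0.02056865],
       [-0.04214606, -0.38968563, -0.91998306],
       [ 0.15095906,  0.90774625, -0.39141807]]), 't': array([-0.57453622,  0.06684108,  1.34235857])}
```

View pics/scene0.png

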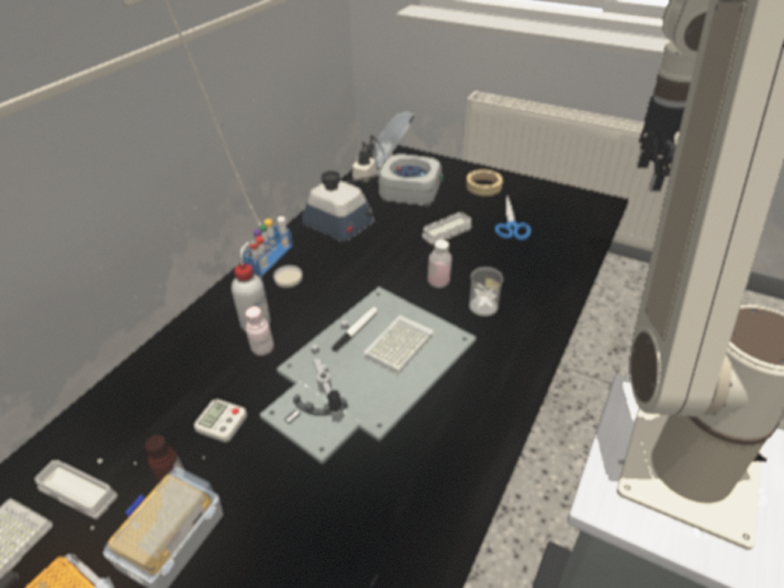

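View pics/side0.png

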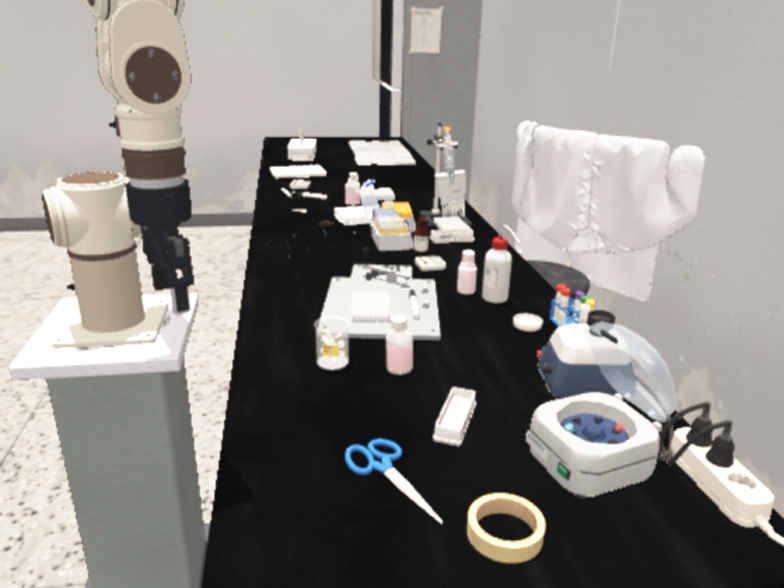

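The scene view (784 px wide) shows the stage with corners at about (476,339), (378,290), (279,368) and (379,437), and wing corners at (323,460) and (262,413). The marker runs from (377,310) to (335,348), the plate is around (400,343), and the knob is at (335,400). I'll compute rough positions, then look with the wrist camera.

```bash
cat > h.py <<'E'
from workcell import bot, cam, telemetry
import cv2,numpy as np
from scipy.spatial.transform import Rotation as Ro
from scipy.optimize import least_squares
def bp(c,uv,z):
    d=c["R"].T@np.linalg.solve(c["mtx"],[uv[0],uv[1],1]); o=-c["R"].T@c["t"]
    return o+d*(z-o[2])/d[2]
def pr(c,X):
    p=(np.atleast_2d(X)@c["R"].T+c["t"])@c["mtx"].T
    return p[:,:2]/p[:,2:]
def delta(p,yaw=None):
    "target TCP pos (tool down, tool y axis at world angle yaw) -> row"
    o=telemetry.get_obs();R=Ro.from_quat(o["tool_rot"])
    d=R.inv().apply(np.array(p)-o["eef_pos"])
    rv=np.zeros(3)
    if yaw is not None:
        y=np.array([np.cos(yaw),np.sin(yaw),0]);z=np.array([0,0,-1]);x=np.cross(y,z)
        rv=(R.inv()*Ro.from_matrix(np.c_[x,y,z])).as_rotvec()
    return np.round(np.r_[rv,d],4)
def tri(c1,u1,c2,u2):
    A=[]
    for c,u in((c1,u1),(c2,u2)):
        P=c["mtx"]@np.c_[c["R"],c["t"]]; A+=[u[0]*P[2]-P[0],u[1]*P[2]-P[1]]
    X=np.linalg.svd(np.array(A))[2][-1];return X[:3]/X[3]
def fit(c,S,uv,z,x0=(0.5,0,0)):
    S=np.array(S);uv=np.array(uv)
    def w(p): return np.c_[S@np.array([[np.cos(p[2]),np.sin(p[2])],[-np.sin(p[2]),np.cos(p[2])]])+p[:2],np.full(len(S),z)]
    r=least_squares(lambda p:(pr(c,w(p))-uv).ravel(),x0)
    return r.x,r.fun.reshape(-1,2).round(1)
E
python3 - <<'E'
from h import *
c=cam.calibration("scene");k=560/784
S=np.array([[-145,-160],[105,-160],[105,140],[-145,140],[-100,230],[50,230]])/1e3
uv=np.array([[476,339],[378,290],[279,368],[379,437],[323,460],[262,413]])*k
print(fit(c,S,uv,.016))
for n,u,z in[("m1",(377,310),.024),("m2",(335,348),.024),("plate",(400,343),.03),("knob",(335,400),.07),("knobtop",(335,393),.087),("beaker",(484,308),0),("pink",(440,282),0),("milky",(260,350),0),("pinktop",(441,245),.1)]:
    print(n,bp(c,np.array(u)*k,z).round(3))
w=cam.calibration("wrist");o=telemetry.get_obs();R=Ro.from_quat(o["tool_rot"]).as_matrix()
print("cam in tool",R.T@(-w["R"].T@w["t"]-o["eef_pos"]),(w["R"]@R).round(3),w["mtx"])
E
```

```text
(array([ 0.58035942,  0.0209489 , -0.18066153]), array([[ 1.3, -1.7],
       [ 1.3, -2.6],
       [-1.4,  0.1],
       [ 0.8,  0.8],
       [-0.3,  0.5],
       [-1.4,  0.6]]))
m1 [ 0.618 -0.079  0.024]
m2 [0.636 0.052 0.024]
plate [ 0.53  -0.012  0.03 ]
knob [0.545 0.187 0.07 ]
knobtop [0.544 0.186 0.087]
beaker [ 0.434 -0.211  0.   ]
pink [ 0.553 -0.246 -0.   ]
milky [0.778 0.106 0.   ]
pinktop [ 0.556 -0.248  0.1  ]
cam in tool [ 0.07932611  0.0002692  -0.14276523] [[ 0.001  1.     0.001]
 [-0.95   0.001 -0.313]
 [-0.313 -0.001  0.95 ]] [[305.58871314   0.         279.65878677]
 [  0.         305.58871314 213.23049908]
 [  0.           0.           1.        ]]
```

```bash
python3 -c "
from h import *
print(delta([.57,-.03,.24],-.136))"
```

```text
[-1.800e-03 -1.000e-03 -1.007e+00  5.062e-01 -2.356e-01 -9.100e-03]
```

The rows are not in the units I measure in: shifts go in shares of 0.8 m and turns go in shares of 2 rad. I convert before sending: 0.506 m / 0.8 = 0.6325, -0.236 m / 0.8 = -0.295, -1.007 rad / 2 = -0.5035.

```bash
python3 jog.py '{"offsets": [[0,0,-0.5035,0.6325,-0.295,-0.0125,0.05],[0,0,-0.5035,0.6325,-0.295,-0.0125,0.05],[0,0,-0.5035,0.6325,-0.295,-0.0125,0.05],[0,0,-0.5035,0.6325,-0.295,-0.0125,0.05],[0,0,-0.5035,0.6325,-0.295,-0.0125,0.05],[0,0,-0.5035,0.6325,-0.295,-0.0125,0.05],[0,0,-0.5035,0.6325,-0.295,-0.0125,0.05],[0,0,-0.5035,0.6325,-0.295,-0.0125,0.05],[0,0,-0.5035,0.6325,-0.295,-0.0125,0.05],[0,0,-0.5035,0.6325,-0.295,-0.0125,0.05]]}'
python3 - <<'E'
from h import *
import pickle
c=cam.calibration("wrist");im=cam.camera("wrist");pickle.dump((c,im),open("w1.pkl","wb"))
cv2.imwrite("pics/w1.png",cv2.resize(im[:,:,::-1],(784,588),interpolation=cv2.INTER_CUBIC))
E
```

```text
clock: 1.35
eef_pos: [0.5715, -0.0268, 0.2397]
tool_rot: [0.752, 0.66, -0.0, -0.001]
ft_force: [-1.1, -0.0, -0.2]
grip_width: 0.0502
grasp_force: 0.0
```

View pics/w1.png

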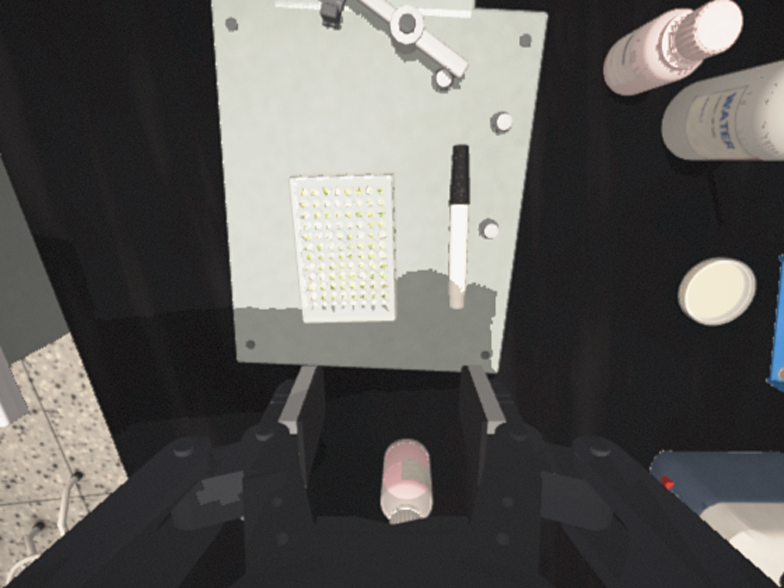

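The wrist view shows the pin tops at (443,78), (504,121) and (490,229). The plate's top corners are at (290,177), (393,174), (396,320) and (303,322). The marker ends are at (461,146) and (456,307), and the lever knob is near (332,8). The far stage corners are at (547,13) and (496,373), and the near-right one is at (237,360).

Run:
```python
from h import *
import pickle
c,im=pickle.load(open("w1.pkl","rb"));k=560/784
print("corners",fit(c,np.array([[105,140],[105,-160],[-145,-160]])/1e3,np.array([[547,13],[496,373],[237,360]])*k,.016))
print("pins",fit(c,np.array([[30,90],[79,62],[79,-22]])/1e3,np.array([[443,78],[504,121],[490,229]])*k,.028))
print("plate",fit(c,np.array([[-43,64],[43,64],[43,-64],[-43,-64]])/1e3,np.array([[290,177],[393,174],[396,320],[303,322]])*k,.03))
s=cam.calibration("scene")
for n,u in(("mblack",(461,146)),("mwhite",(456,307))): print(n,bp(c,np.array(u)*k,.0245).round(4))
print("tri black",tri(c,np.array([461,148])*k,s,np.array([335,347])*k),"white",tri(c,np.array([456,305])*k,s,np.array([376,311])*k))
```

```text
corners (array([ 0.5802326 ,  0.0204521 , -0.17978917]), array([[ 0.9, -1.3],
       [ 0.6,  1. ],
       [-1.8,  1.6]]))
pins (array([ 0.58059076,  0.02079405, -0.17633519]), array([[-0.1, -0.7],
       [-0.3, -0.1],
       [ 0.4,  0.9]]))
plate (array([ 0.53269644, -0.01762045, -0.10742152]), array([[-2.1, -1.7],
       [ 1.8, -1.4],
       [ 1.7,  2.1],
       [-1.3,  2.1]]))
mblack [0.636  0.0541 0.0245]
mwhite [ 0.621  -0.0795  0.0245]
tri black [0.63539849 0.05263716 0.02787659] white [ 0.62154138 -0.07981533  0.01888712]
```

```bash
python3 -c "
from h import *
print(delta([.633,.026,.0175],-.112))
s=cam.calibration('scene')
print(bp(s,np.array((447,228))*560/784,.02),bp(s,np.array((220,420))*560/784,.01))"
```

```text
[-0.0024  0.0005 -0.0205  0.0626  0.0556  0.2222]
[ 0.61533284 -0.41963644  0.02      ] [0.72758314 0.27770295 0.01      ]
```

Converted, 0.222 m / 0.8 = 0.2775, 0.2 m / 0.8 = 0.25, -0.02 rad / 2 = -0.01.

```bash
python3 jog.py '{"offsets": [[-0.001,0,-0.01,0.0788,0.07,0.05,0.05],[-0.001,0,-0.01,0.0788,0.07,0.125,0.05],[-0.001,0,-0.01,0.0788,0.07,0.2,0.05],[-0.001,0,-0.01,0.0788,0.07,0.25,0.05],[-0.001,0,-0.01,0.0788,0.07,0.2775,0.05],[-0.001,0,-0.01,0.0788,0.07,0.2775,0.05],[-0.001,0,-0.01,0.0788,0.07,0.2775,0.0],[-0.001,0,-0.01,0.0788,0.07,0.2775,0.0],[-0.001,0,-0.01,0.0788,0.07,0.2775,0.0],[-0.001,0,-0.01,0.0788,0.07,0.2775,0.0]]}'
```

```text
clock: 2.65
eef_pos: [0.6352, 0.0241, 0.0216]
tool_rot: [0.747, 0.665, 0.002, 0.002]
ft_force: [-1.4, -1.6, 5.9]
grip_width: 0.0127
grasp_force: 58.6
```

Run:
```python
from h import *
im=cam.camera("wrist")[:,:,::-1]
o=telemetry.get_obs();c=cam.calibration("wrist");print(o["eef_pos"],o["grip_width"],o["ft_force"],pr(c,o["eef_pos"]))
cv2.imwrite("pics/w2.png",cv2.resize(im[150:400,150:430],None,fx=2.4,fy=2.4,interpolation=cv2.INTER_CUBIC))
```

```text
[0.63523139 0.02405815 0.0215746 ] 0.012282043949097154 [-0.66062662 -0.81109285  6.38808704] [[281.13407419 272.31982299]]
```

View pics/w2.png

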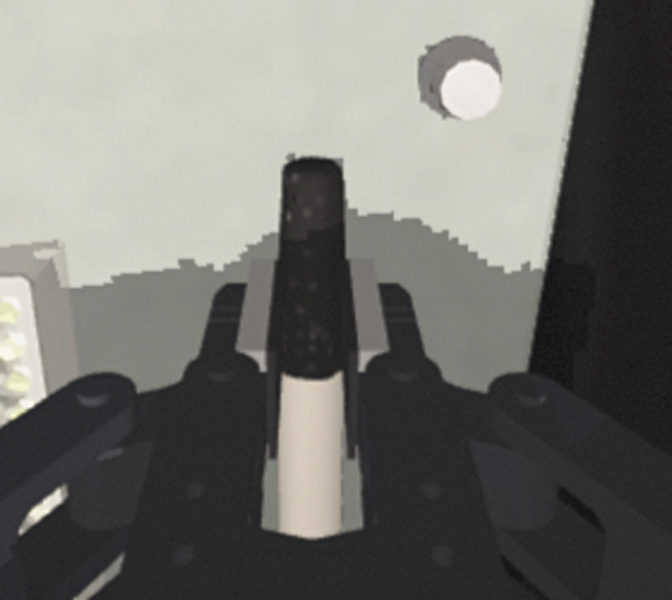

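The marker's black cap sits between the pads, with the pin at crop (470,88) clear of it. I'll lift and check that it holds.

Converted, -0.12 m / 0.8 = -0.15, -0.08 m / 0.8 = -0.1.

```bash
python3 jog.py '{"offsets": [[0,0,0,0,0,-0.0125,0],[0,0,0,0,0,-0.05,0],[0,0,0,0,0,-0.1,0],[0,0,0,0,0,-0.15,0],[0,0,0,0,0,-0.15,0]]}'
python3 - <<'E'
from h import *
im=cam.camera("wrist")[:,:,::-1]
cv2.imwrite("pics/w3.png",cv2.resize(im[150:400,150:430],None,fx=2.4,fy=2.4,interpolation=cv2.INTER_CUBIC))
print(delta([.40,.36,.13],-.112))
E
```

```text
clock: 3.32
eef_pos: [0.6366, 0.0249, 0.1446]
tool_rot: [0.747, 0.665, 0.004, 0.004]
ft_force: [-0.1, -0.5, 0.9]
grip_width: 0.0125
grasp_force: 58.4
[ 0.0069 -0.0009 -0.0037  0.3058 -0.2723  0.0104]
```

View pics/w3.png

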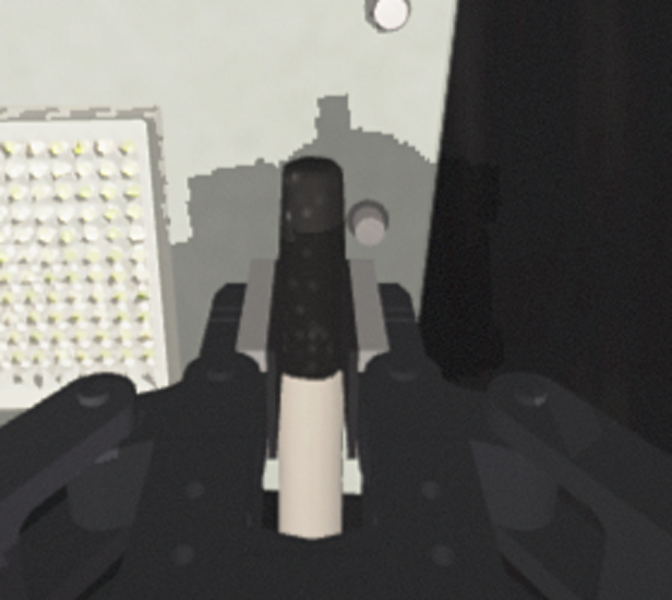

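Converted, 0.306 m / 0.8 = 0.3825, -0.272 m / 0.8 = -0.34, 0.007 rad / 2 = 0.0035.

```bash
python3 jog.py '{"offsets": [[0.0035,0,0,0.3825,-0.34,0.0125,0],[0.0035,0,0,0.3825,-0.34,0.0125,0],[0.0035,0,0,0.3825,-0.34,0.0125,0],[0.0035,0,0,0.3825,-0.34,0.0125,0],[0.0035,0,0,0.3825,-0.34,0.0125,0],[0.0035,0,0,0.3825,-0.34,0.0125,0],[0.0035,0,0,0.3825,-0.34,0.0125,0],[0.0035,0,0,0.3825,-0.34,0.0625,0],[0.0035,0,0,0.3825,-0.34,0.1,0],[0.0035,0,0,0.3825,-0.34,0.1,0]]}'; python3 -c "
from h import *
print(delta([.40,.36,.0065],-.112),telemetry.get_obs()['ft_force'])"
```

```text
clock: 4.62
eef_pos: [0.3961, 0.3577, 0.0553]
tool_rot: [0.747, 0.665, -0.006, -0.002]
ft_force: [1.0, -0.2, -0.1]
grip_width: 0.0127
grasp_force: 58.4
[-0.0108  0.0065 -0.0034  0.003   0.0041  0.0487] [ 1.00301433 -0.21048963 -0.10761197]
```

Converted, 0.047 m / 0.8 = 0.0588, 0.044 m / 0.8 = 0.055, -0.011 rad / 2 = -0.0055.

```bash
python3 jog.py '{"offsets": [[-0.0055,0.003,0,0.0038,0.005,0.0375,0],[-0.0055,0.003,0,0.0038,0.005,0.055,0],[-0.0055,0.003,0,0.0038,0.005,0.0588,0],[-0.0055,0.003,0,0.0038,0.005,0.0588,0]]}'
```

```text
clock: 5.12
eef_pos: [0.4035, 0.3627, 0.0124]
tool_rot: [0.747, 0.665, 0.005, 0.0]
ft_force: [-0.3, 0.6, -0.8]
grip_width: 0.0124
grasp_force: 58.4
```

Converted, 0.003 m / 0.8 = 0.0038.

```bash
python3 jog.py '{"offsets": [[0,0,0,0,0,0,0],[0,0,0,0,0,0,0]]}';python3 jog.py '{"offsets": [[0,0,0,0,0,0.0038,0],[0,0,0,0,0,0.0038,0],[0,0,0,0,0,0.0038,0]]}'
```

```text
clock: 5.38
eef_pos: [0.4037, 0.3629, 0.0125]
tool_rot: [0.747, 0.665, 0.005, 0.0]
ft_force: [-1.2, 0.6, 0.5]
grip_width: 0.0126
grasp_force: 58.4
clock: 5.75
eef_pos: [0.4031, 0.3625, 0.0087]
tool_rot: [0.747, 0.665, 0.004, 0.0]
ft_force: [0.4, -0.9, -0.4]
grip_width: 0.0123
grasp_force: 58.4
```

Converted, 0.003 m / 0.8 = 0.0038.

```bash
python3 jog.py '{"offsets": [[0,0,0,0,0,0.0038,0],[0,0,0,0,0,0.0038,0],[0,0,0,0,0,0.0038,0]]}'
```

```text
clock: 6.12
eef_pos: [0.4033, 0.3626, 0.0057]
tool_rot: [0.747, 0.665, 0.004, 0.0]
ft_force: [0.6, -0.1, 1.2]
grip_width: 0.0123
grasp_force: 58.6
```

Converted, -0.15 m / 0.8 = -0.1875, -0.09 m / 0.8 = -0.1125.

```bash
python3 jog.py '{"offsets": [[0,0,0,0,0,0,0.03],[0,0,0,0,0,0,0.045],[0,0,0,0,0,0,0.045],[0,0,0,0,0,-0.0375,0.045],[0,0,0,0,0,-0.1125,0.06],[0,0,0,0,0,-0.1875,0.085],[0,0,0,0,0,-0.1875,0.085]]}'
python3 - <<'E'
from h import *
im=cam.camera("wrist")[:,:,::-1]
cv2.imwrite("pics/w4.png",im)
o=telemetry.get_obs();print(o["joint_pos"].round(3))
# stage point behind plate: near edge of plate at stage x~-83, y -46
S=np.array([.5805,.0207]);a=-.177;R=np.array([[np.cos(a),-np.sin(a)],[np.sin(a),np.cos(a)]])
p=S+R@np.array([-.115,-.046]);print(p)
for y in(1.394,-1.748):print(delta([*p,.12],y))
E
```

```text
clock: 7.0
eef_pos: [0.4052, 0.3645, 0.1617]
tool_rot: [0.747, 0.665, 0.01, 0.0]
ft_force: [0.5, 0.1, -0.5]
grip_width: 0.0849
grasp_force: 0.0
[ 7.33e-01  3.55e-01 -3.10e-02  1.17e+00 -1.00e-03  2.42e+00]
[ 0.45919717 -0.00433243]
[ 1.6500e-02 -9.0000e-04 -1.5101e+00 -3.5890e-01  9.7300e-02  3.5800e-02]
[-1.0000e-03 -1.6800e-02  1.6319e+00 -3.5890e-01  9.7300e-02  3.5800e-02]
```

View pics/w4.png

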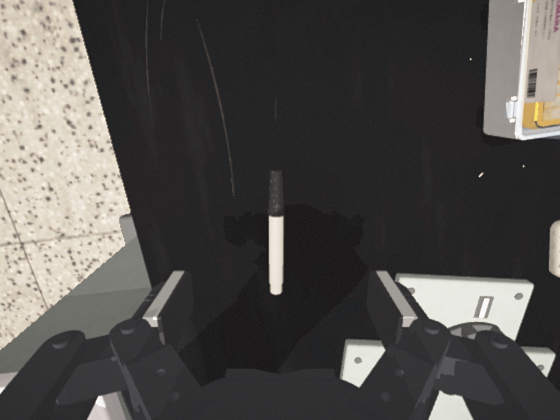

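The marker lies on the bench from (277,170) to (275,293), well clear of the stage. Next I'll go behind the plate, with the open fingers acting as a wide pusher.

Converted, -0.359 m / 0.8 = -0.4488, 0.097 m / 0.8 = 0.1213, -1.51 rad / 2 = -0.755.

```bash
python3 jog.py '{"offsets": [[0.008,0,-0.755,-0.4488,0.1213,0.045,0.085],[0.008,0,-0.755,-0.4488,0.1213,0.045,0.085],[0.008,0,-0.755,-0.4488,0.1213,0.045,0.085],[0.008,0,-0.755,-0.4488,0.1213,0.045,0.085],[0.008,0,-0.755,-0.4488,0.1213,0.045,0.085],[0.008,0,-0.755,-0.4488,0.1213,0.045,0.085],[0.008,0,-0.755,-0.4488,0.1213,0.045,0.085],[0.008,0,-0.755,-0.4488,0.1213,0.045,0.085],[0.008,0,-0.755,-0.4488,0.1213,0.045,0.085],[0.008,0,-0.755,-0.4488,0.1213,0.045,0.085]]}'; python3 jog.py '{"offsets": [[0,0,0,0,0,0,0.085],[0,0,0,0,0,0.0625,0.085],[0,0,0,0,0,0.1125,0.085],[0,0,0,0,0,0.125,0.085],[0,0,0,0,0,0.125,0.085]]}'
python3 - <<'E'
from h import *
im=cam.camera("wrist")[:,:,::-1]
cv2.imwrite("pics/w5.png",cv2.resize(im,(784,588)))
print(delta([.4592,-.0043,.01],1.394),telemetry.get_obs()['ft_force'])
E
```

```text
clock: 8.3
eef_pos: [0.456, -0.006, 0.1166]
tool_rot: [0.089, 0.996, -0.002, -0.004]
ft_force: [-0.4, -0.0, -0.3]
grip_width: 0.0849
grasp_force: 0.0
clock: 8.93
eef_pos: [0.4566, -0.0061, 0.0181]
tool_rot: [0.088, 0.996, -0.002, -0.003]
ft_force: [0.3, 0.3, 0.5]
grip_width: 0.0849
grasp_force: 0.0
[-0.0041 -0.0032 -0.0003 -0.0013  0.0021  0.009 ] [-0.40821733 -1.09120422 -0.51436488]
```

View pics/w5.png

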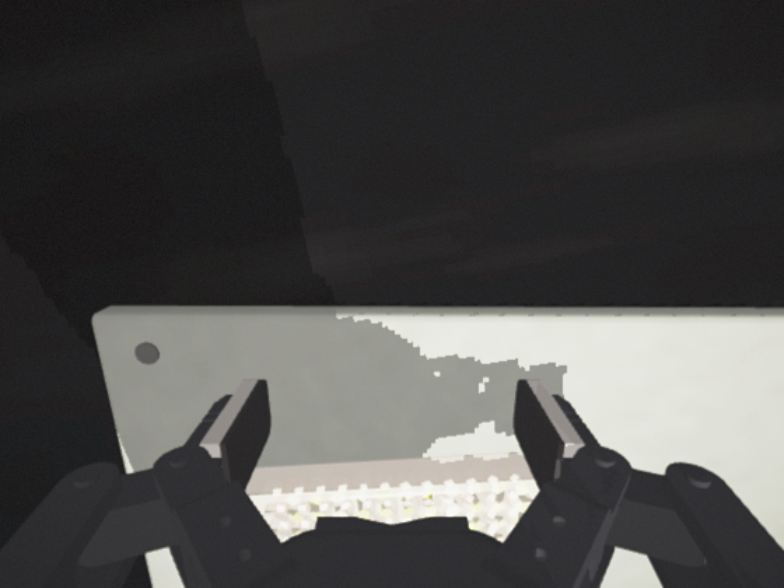

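The open fingertips straddle the stage in front of the plate's near edge, which runs from about (250,465) to (530,455). I'll lower until they touch the deck.

Converted, 0.003 m / 0.8 = 0.0038.

```bash
for i in 1 2 3; do python3 jog.py '{"offsets": [[0,0,0,0,0,0.0038,0.085],[0,0,0,0,0,0.0038,0.085]]}' | egrep 'eef|force: \['; done
```

```text
eef_pos: [0.4576, -0.0062, 0.0161]
ft_force: [0.5, -0.1, 0.2]
eef_pos: [0.4567, -0.0063, 0.0122]
ft_force: [0.5, -0.3, 0.4]
eef_pos: [0.4565, -0.0062, 0.0089]
ft_force: [0.4, 0.5, -0.5]
```

Converted, 0.003 m / 0.8 = 0.0038.

```bash
for i in 1 2; do python3 jog.py '{"offsets": [[0,0,0,0,0,0.0038,0.085],[0,0,0,0,0,0.0038,0.085]]}' | egrep 'eef|force: \['; done
```

```text
eef_pos: [0.4565, -0.0063, 0.0059]
ft_force: [-0.0, -1.0, 0.5]
eef_pos: [0.457, -0.0062, 0.0032]
ft_force: [-0.3, -0.9, 0.9]
```

Converted, -0.082 m / 0.8 = -0.1025, -0.078 m / 0.8 = -0.0975.

```bash
python3 jog.py '{"offsets": [[0,0,0,-0.0063,0,-0.005,0.085],[0,0,0,-0.0188,0,-0.005,0.085],[0,0,0,-0.0313,0,-0.005,0.085],[0,0,0,-0.0438,0,-0.005,0.085],[0,0,0,-0.0563,0,-0.005,0.085],[0,0,0,-0.0688,0,-0.005,0.085],[0,0,0,-0.08,0,-0.005,0.085],[0,0,0,-0.09,0,-0.005,0.085],[0,0,0,-0.0975,0,-0.005,0.085],[0,0,0,-0.1025,0,-0.005,0.085]]}'
python3 - <<'E'
from h import *
im=cam.camera("wrist")[:,:,::-1]
o=telemetry.get_obs();c=cam.calibration("wrist")
S=np.array([.5805,.0207]);a=-.177;R=np.array([[np.cos(a),-np.sin(a)],[np.sin(a),np.cos(a)]])
print("tcp stage",R.T@(o["eef_pos"][:2]-S),o["eef_pos"])
# where would the plate near edge be
cv2.imwrite("pics/s6.png",cv2.resize(cam.camera("scene")[180:340,170:350,::-1],None,fx=3.6,fy=3.6,interpolation=cv2.INTER_CUBIC))
E
```

```text
clock: 11.48
eef_pos: [0.5377, -0.0207, 0.0068]
tool_rot: [0.088, 0.996, -0.002, -0.002]
ft_force: [-1.8, -0.3, 0.2]
grip_width: 0.0849
grasp_force: 0.5
tcp stage [-0.03426835 -0.04825824] [ 0.53826987 -0.0207704   0.00689159]
```

View pics/s6.png

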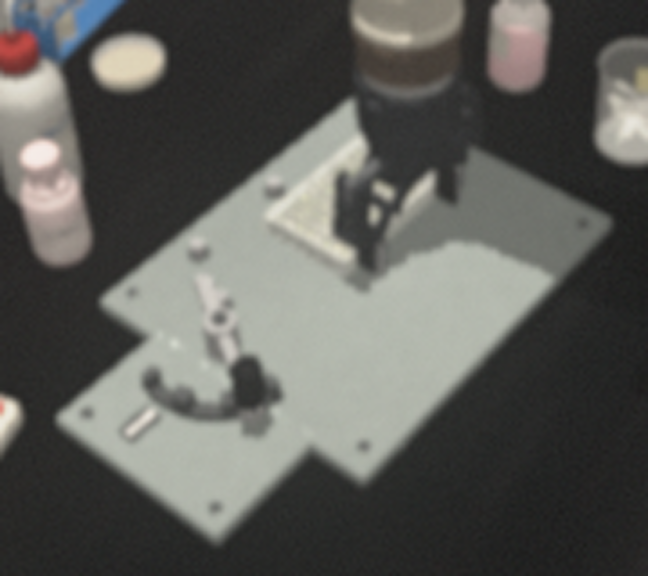

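The plate has moved squarely toward the back. Its far edge is near the right back pin at (275,187), and the lever is still open. Next I'll go round to its right side.

```bash
cat >> h.py <<'E'
S0=np.array([.5805,.0207]);A=-.177;RS=np.array([[np.cos(A),-np.sin(A)],[np.sin(A),np.cos(A)]])
def w(x,y): return S0+RS@np.array([x,y])
def st():
    o=telemetry.get_obs();print("stage",(RS.T@(o["eef_pos"][:2]-S0)).round(4),"z",o["eef_pos"][2].round(4),"F",o["ft_force"].round(1),"w",o["grip_width"].round(4),"t",o["clock"])
E
python3 jog.py '{"offsets": [[0,0,0,0.025,0,-0.0025,0.085],[0,0,0,0.025,0,-0.075,0.07],[0,0,0,0.025,0,-0.15,0.05],[0,0,0,0.025,0,-0.15,0.05]]}'; python3 -c "
from h import *
print(delta([*w(.022,-.148),.10],-.177))"
```

```text
clock: 12.08
eef_pos: [0.5225, -0.0168, 0.1325]
tool_rot: [0.088, 0.996, -0.002, 0.004]
ft_force: [0.6, 0.1, -0.3]
grip_width: 0.0499
grasp_force: 0.0
[ 0.0039  0.0079  1.5711 -0.0722 -0.1008  0.0333]
```

Converted, -0.101 m / 0.8 = -0.1263, -0.072 m / 0.8 = -0.09, 1.57 rad / 2 = 0.785.

```bash
python3 jog.py '{"offsets": [[0.002,0.003,0.785,-0.09,-0.1263,0.0375,0.05],[0.002,0.003,0.785,-0.09,-0.1263,0.0375,0.05],[0.002,0.003,0.785,-0.09,-0.1263,0.0375,0.05],[0.002,0.003,0.785,-0.09,-0.1263,0.0375,0.05],[0.002,0.003,0.785,-0.09,-0.1263,0.0375,0.05],[0.002,0.003,0.785,-0.09,-0.1263,0.0375,0.05],[0.002,0.003,0.785,-0.09,-0.1263,0.0375,0.05],[0.002,0.003,0.785,-0.09,-0.1263,0.0375,0.05],[0.002,0.003,0.785,-0.09,-0.1263,0.0375,0.05],[0.002,0.003,0.785,-0.09,-0.1263,0.0375,0.05]]}'
python3 - <<'E'
from h import *
import pickle
c=cam.calibration("wrist");im=cam.camera("wrist");pickle.dump((c,im),open("w7.pkl","wb"))
cv2.imwrite("pics/w7.png",cv2.resize(im[:,:,::-1],(784,588),interpolation=cv2.INTER_CUBIC))
st();print(delta([*w(.022,-.148),.015],-.177))
E
```

```text
clock: 13.32
eef_pos: [0.5707, -0.1288, 0.096]
tool_rot: [0.766, 0.643, -0.005, -0.004]
ft_force: [-0.6, 0.9, -0.1]
grip_width: 0.0497
grasp_force: 0.0Traceback (most recent call last):
  File "<stdin>", line 5, in <module>
  File "h.py", line 33, in st
    o=telemetry.get_obs();print("stage",(RS.T@(o["eef_pos"][:2]-S0)).round(4),"z",o["eef_pos"][2].round(4),"F",o["ft_force"].round(1),"w",o["grip_width"].round(4),"t",o["clock"])
                                                                                                                                    ^^^^^^^^^^^^^^^^^^^^^
AttributeError: 'float' object has no attribute 'round'
```

View pics/w7.png

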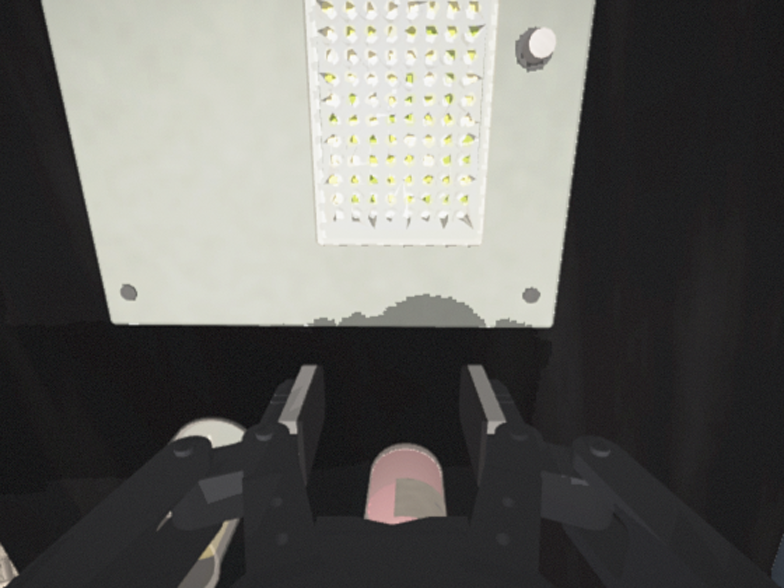

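The plate stands square, with right-edge top corners at (318,244) and (481,244). The stage corners are at (113,324) and (553,326), and the right pin top is at (542,42).

```bash
sed -i 's/o\["grip_width"\].round(4)/round(o["grip_width"],4)/' h.py
python3 - <<'E'
from h import *
import pickle
c,im=pickle.load(open("w7.pkl","rb"));k=560/784
for u,z in(((113,324),.016),((553,326),.016),((542,42),.028),((318,244),.03),((481,244),.03)):
    p=bp(c,np.array(u)*k,z);print(u,p.round(4),(RS.T@(p[:2]-S0)).round(4))
st();print(delta([*w(.022,-.148),.015],-.177))
E
```

```text
(113, 324) [ 0.4124 -0.1108  0.016 ] [-0.1424 -0.159 ]
(553, 326) [ 0.6558 -0.1536  0.016 ] [ 0.1048 -0.1583]
(542, 42) [ 0.6549 -0.0149  0.028 ] [ 0.0795 -0.022 ]
(318, 244) [ 0.5401 -0.0838  0.03  ] [-0.0214 -0.11  ]
(481, 244) [ 0.6192 -0.0976  0.03  ] [ 0.0589 -0.1096]
stage [ 0.0167 -0.1489] z 0.0962 F [0.1 0.2 0.4] w 0.05 t 13.375
[-0.012   0.0029  0.0023  0.0011  0.0062  0.0811]
```

Converted, 0.075 m / 0.8 = 0.0938, 0.07 m / 0.8 = 0.0875, -0.012 rad / 2 = -0.006.

```bash
python3 jog.py '{"offsets": [[-0.006,0.0015,0,0.0013,0.0075,0.05,0.05],[-0.006,0.0015,0,0.0013,0.0075,0.0875,0.05],[-0.006,0.0015,0,0.0013,0.0075,0.0938,0.05],[-0.006,0.0015,0,0.0013,0.0075,0.0938,0.05]]}'; python3 -c "
from h import *
st();print(delta([*w(.022,-.148),.015],-.177))"
```

```text
clock: 13.88
eef_pos: [0.5766, -0.1291, 0.0221]
tool_rot: [0.766, 0.642, 0.0, 0.0]
ft_force: [-0.4, 0.7, 0.1]
grip_width: 0.0498
grasp_force: 0.0
stage [ 0.0226 -0.1481] z 0.0221 F [-0.4  0.7  0.1] w 0.0498 t 13.875
[ 0.001  -0.0001  0.0015  0.0001 -0.0006  0.0071]
```

Converted, 0.012 m / 0.8 = 0.015, 0.007 m / 0.8 = 0.0088.

```bash
python3 jog.py '{"offsets": [[0,0,0,0,0,0.0088,0.05],[0,0,0,0,0,0.0088,0.05],[0,0,0,0.015,0,0.0088,0.05]]}'; python3 -c "
from h import *
st()"; python3 jog.py '{"offsets": [[0,0,0,0.015,0,0,0.05],[0,0,0,0.0288,0,0,0.05],[0,0,0,0.0413,0,0,0.05],[0,0,0,0.0538,0,0,0.05],[0,0,0,0.0663,0,0,0.05],[0,0,0,0.0775,0,0,0.05],[0,0,0,0.0863,0,0,0.05],[0,0,0,0.0925,0,0,0.05],[0,0,0,0.0975,0,0,0.05],[0,0,0,0.0975,0,0,0.05]]}'; python3 -c "
from h import *
st()"
```

```text
clock: 14.25
eef_pos: [0.5791, -0.1175, 0.0155]
tool_rot: [0.767, 0.642, 0.001, 0.001]
ft_force: [-0.4, 0.6, 0.6]
grip_width: 0.0501
grasp_force: 0.0
stage [ 0.0229 -0.1363] z 0.0155 F [-0.4  0.6  0.6] w 0.0501 t 14.25
clock: 15.5
eef_pos: [0.5923, -0.04, 0.0148]
tool_rot: [0.766, 0.642, 0.001, 0.0]
ft_force: [-0.7, 0.1, -0.2]
grip_width: 0.0501
grasp_force: 0.0
stage [ 0.0223 -0.0577] z 0.0148 F [-0.7  0.1 -0.2] w 0.0501 t 15.5
```

Converted, 0.0015 m / 0.8 = 0.0019.

```bash
for i in 1 2 3; do python3 jog.py '{"offsets": [[0,0,0,0.0019,0,0,0.05],[0,0,0,0.0019,0,0,0.05]]}' >/dev/null; python3 -c "
from h import *
st()"; done
```

```text
stage [ 0.0223 -0.0566] z 0.0149 F [-0.3 -0.8 -0.7] w 0.0499 t 15.75
stage [ 0.0224 -0.055 ] z 0.0149 F [-0.1 -0.2 -0.2] w 0.0502 t 16.0
stage [ 0.0224 -0.0539] z 0.0149 F [-1.3 -0.7  0.3] w 0.05 t 16.25
```

Converted, 0.001 m / 0.8 = 0.0013.

```bash
for i in 1 2 3; do python3 jog.py '{"offsets": [[0,0,0,0.0013,0,0,0.05],[0,0,0,0.0013,0,0,0.05]]}' >/dev/null; python3 -c "
from h import *
st()"; done
python3 - <<'E'
from h import *
import pickle
c=cam.calibration("wrist");im=cam.camera("wrist");pickle.dump((c,im),open("w8.pkl","wb"))
cv2.imwrite("pics/w8.png",cv2.resize(im[:,:,::-1],(784,588),interpolation=cv2.INTER_CUBIC))
E
```

```text
stage [ 0.0224 -0.0537] z 0.015 F [-2.1 -4.   0.7] w 0.0501 t 16.5
stage [ 0.0223 -0.0536] z 0.015 F [-2.4 -6.5  0.7] w 0.05 t 16.75
stage [ 0.0223 -0.0536] z 0.015 F [-1.6 -9.   1.5] w 0.0499 t 17.0
```

View pics/w8.png

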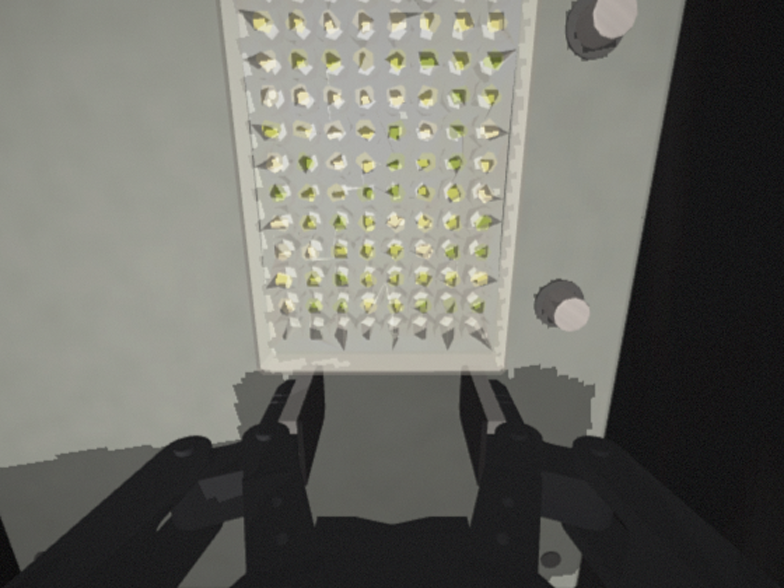

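The plate is square against the left pin: a 9 N reaction built up at y = -53.7 mm. Its right edge is at row 370, and there is still a gap to the back pins at (572,314) and (614,15). Now for the x push.

The rows are not in the units I measure in: shifts go in shares of 0.8 m and turns go in shares of 2 rad. I convert before sending: -0.11 m / 0.8 = -0.1375, -0.05 m / 0.8 = -0.0625.

```bash
python3 jog.py '{"offsets": [[0,0,0,-0.005,0,0,0.05],[0,0,0,-0.025,0,0,0.05],[0,0,0,-0.0375,0,-0.0625,0.06],[0,0,0,-0.0375,0,-0.1375,0.085],[0,0,0,-0.0375,0,-0.1375,0.085]]}'; python3 -c "
from h import *
st();print(delta([*w(-.055,.02),.11],1.394))"
```

```text
clock: 17.68
eef_pos: [0.5925, -0.0634, 0.1312]
tool_rot: [0.767, 0.642, 0.005, 0.005]
ft_force: [0.5, -0.3, -0.1]
grip_width: 0.085
grasp_force: 0.0
stage [ 0.0267 -0.0807] z 0.1312 F [ 0.5 -0.3 -0.1] w 0.085 t 17.675
[ 0.0122  0.0093 -1.5703  0.1007 -0.0819  0.0203]
```

Converted, 0.101 m / 0.8 = 0.1263, -0.082 m / 0.8 = -0.1025, -1.57 rad / 2 = -0.785.

```bash
python3 jog.py '{"offsets": [[0.004,0.0025,-0.785,0.1263,-0.1025,0.025,0.085],[0.004,0.0025,-0.785,0.1263,-0.1025,0.025,0.085],[0.004,0.0025,-0.785,0.1263,-0.1025,0.025,0.085],[0.004,0.0025,-0.785,0.1263,-0.1025,0.025,0.085],[0.004,0.0025,-0.785,0.1263,-0.1025,0.025,0.085],[0.004,0.0025,-0.785,0.1263,-0.1025,0.025,0.085],[0.004,0.0025,-0.785,0.1263,-0.1025,0.025,0.085],[0.004,0.0025,-0.785,0.1263,-0.1025,0.025,0.085],[0.004,0.0025,-0.785,0.1263,-0.1025,0.025,0.085],[0.004,0.0025,-0.785,0.1263,-0.1025,0.025,0.085]]}'; python3 -c "
from h import *
st();print(delta([*w(-.055,.02),.02],1.394))"
```

```text
clock: 18.92
eef_pos: [0.5247, 0.0511, 0.104]
tool_rot: [0.089, 0.996, -0.0, -0.004]
ft_force: [-0.5, 0.3, -0.0]
grip_width: 0.0845
grasp_force: 0.0
stage [-0.0603  0.0201] z 0.104 F [-0.5  0.3 -0. ] w 0.0845 t 18.925
[-0.0017 -0.0083 -0.0008 -0.006   0.      0.084 ]
```

Converted, 0.084 m / 0.8 = 0.105, 0.075 m / 0.8 = 0.0938, -0.004 rad / 2 = -0.002.

```bash
python3 jog.py '{"offsets": [[-0.0005,-0.002,0,-0.005,0,0.05,0.085],[-0.0005,-0.002,0,-0.005,0,0.0938,0.085],[-0.0005,-0.002,0,-0.005,0,0.105,0.085],[-0.0005,-0.002,0,-0.005,0,0.105,0.085]]}'; python3 -c "
from h import *
st();print(delta([*w(-.045,.02),.0075],1.394))"
```

```text
clock: 19.42
eef_pos: [0.5282, 0.0504, 0.0205]
tool_rot: [0.089, 0.996, -0.0, -0.002]
ft_force: [-0.2, 0.4, -0.4]
grip_width: 0.0844
grasp_force: 0.0
stage [-0.0567  0.02  ] z 0.0205 F [-0.2  0.4 -0.4] w 0.0844 t 19.425
[-0.001  -0.0043 -0.0005 -0.0118 -0.      0.013 ]
```

Converted, -0.03 m / 0.8 = -0.0375, -0.026 m / 0.8 = -0.0325.

```bash
python3 jog.py '{"offsets": [[0,0,0,0,0,0.0163,0.085],[0,0,0,0,0,0.0163,0.085],[0,0,0,-0.0125,0,0.0163,0.085],[0,0,0,-0.0225,0,0.0163,0.085],[0,0,0,-0.0275,0,0.0163,0.085],[0,0,0,-0.0325,0,0.0163,0.085],[0,0,0,-0.0375,0,0.0163,0.085],[0,0,0,-0.0375,0,0.0163,0.085]]}'; for i in 1 2 3 4 5 6; do python3 -c "
from h import *
st()"; python3 jog.py '{"offsets": [[0,0,0,-0.0019,0,0,0.085],[0,0,0,-0.0019,0,0,0.085]]}' >/dev/null;done;  python3 -c "
from h import *
st()"
```

```text
clock: 20.42
eef_pos: [0.5585, 0.0451, 0.0077]
tool_rot: [0.088, 0.996, -0.0, -0.001]
ft_force: [0.8, 0.5, 0.3]
grip_width: 0.0852
grasp_force: 0.0
stage [-0.0259  0.0202] z 0.0077 F [0.8 0.5 0.3] w 0.0852 t 20.425
stage [-0.0249  0.0201] z 0.0077 F [0.3 0.7 0. ] w 0.0847 t 20.675
stage [-0.0232  0.0202] z 0.0077 F [-0.2 -1.4 -0. ] w 0.0851 t 20.925
stage [-0.0218  0.0202] z 0.0077 F [-0.3 -0.5  0.4] w 0.0853 t 21.175
stage [-0.0218  0.0202] z 0.0076 F [-5.5  1.2  3.8] w 0.0847 t 21.425
stage [-0.0218  0.0201] z 0.0075 F [-8.2  2.2  6.9] w 0.085 t 21.675
stage [-0.0217  0.0201] z 0.0074 F [-11.2   2.9   9.3] w 0.0849 t 21.925
```

A solid stop: 11 N with no further motion at x = -21.8 mm. I'll back off and verify from above.

Converted, -0.23 m / 0.8 = -0.2875, -0.17 m / 0.8 = -0.2125.

```bash
python3 jog.py '{"offsets": [[0,0,0,0.0075,0,0,0.085],[0,0,0,0.0313,0,0,0.085],[0,0,0,0.0375,0,-0.0625,0.08],[0,0,0,0.0375,0,-0.1375,0.06],[0,0,0,0.0375,0,-0.2125,0.06],[0,0,0,0.0375,0,-0.2875,0.06]]}'; python3 -c "
from h import *
st();print(delta([*w(.02,.01),.25],-.177))"
```

```text
clock: 22.68
eef_pos: [0.5389, 0.0487, 0.2401]
tool_rot: [0.088, 0.996, -0.0, -0.0]
ft_force: [0.5, 0.1, -0.2]
grip_width: 0.06
grasp_force: 0.0
stage [-0.0459  0.0203] z 0.2401 F [ 0.5  0.1 -0.2] w 0.06 t 22.675
[-6.0000e-04  4.0000e-04  1.5709e+00 -6.5900e-02 -1.0300e-02 -9.9000e-03]
```

Converted, -0.066 m / 0.8 = -0.0825, -0.01 m / 0.8 = -0.0125, 1.571 rad / 2 = 0.7855.

```bash
python3 jog.py '{"offsets": [[0,0,0.7855,-0.0825,-0.0125,-0.0125,0.06],[0,0,0.7855,-0.0825,-0.0125,-0.0125,0.06],[0,0,0.7855,-0.0825,-0.0125,-0.0125,0.06],[0,0,0.7855,-0.0825,-0.0125,-0.0125,0.06],[0,0,0.7855,-0.0825,-0.0125,-0.0125,0.06],[0,0,0.7855,-0.0825,-0.0125,-0.0125,0.06],[0,0,0.7855,-0.0825,-0.0125,-0.0125,0.06],[0,0,0.7855,-0.0825,-0.0125,-0.0125,0.06],[0,0,0.7855,-0.0825,-0.0125,-0.0125,0.06],[0,0,0.7855,-0.0825,-0.0125,-0.0125,0.06]]}'
python3 - <<'E'
from h import *
import pickle
st()
c=cam.calibration("wrist");im=cam.camera("wrist");pickle.dump((c,im),open("w9.pkl","wb"))
im=im[:,:,::-1].copy()
cv2.imwrite("pics/w9.png",cv2.resize(im[:270,130:430],None,fx=2.2,fy=2.2,interpolation=cv2.INTER_CUBIC))
E
```

```text
clock: 23.92
eef_pos: [0.602, 0.0273, 0.2477]
tool_rot: [0.767, 0.642, -0.001, -0.0]
ft_force: [-1.6, -0.1, 0.0]
grip_width: 0.0598
grasp_force: 0.0
stage [0.02   0.0103] z 0.2477 F [-1.6 -0.1  0. ] w 0.0598 t 23.925
```

View pics/w9.png

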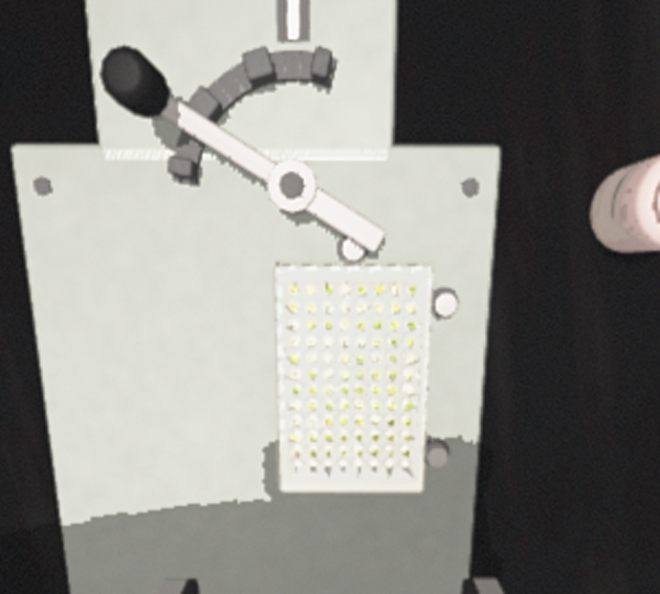

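The plate touches all three pins: corners (276,264), (432,264), (423,491), (282,491) and pins (352,248), (444,303), (436,453). The hub is at (292,184), the knob top near (122,72), and the white line at (293,18).

Run:
```python
from h import *
import pickle
c,im=pickle.load(open("w9.pkl","rb"))
f=lambda u:np.array(u)/2.2+np.array([130,0])
P=[(276,264),(432,264),(423,491),(282,491)]
for z in(.030,.032):
    r,e=fit(c,np.array([[-43,64],[43,64],[43,-64],[-43,-64]])/1e3,[f(u) for u in P],z)
    print("plate stage",RS.T@(r[:2]-S0),r[2]-A,np.abs(e).max())
for n,u,z in(("knobtop",(122,72),.087),("knobmid",(137,82),.066),("hub",(292,184),.052),("pinL",(352,248),.028),("p2",(444,303),.028),("p3",(436,453),.028)):
    p=bp(c,f(u),z);print(n,p.round(4),(RS.T@(p[:2]-S0)).round(4))
st()
```

```text
plate stage [0.03167817 0.01940331] 0.00465431004918751 2.8
plate stage [0.03161123 0.01970671] 0.004676196301722446 3.0
knobtop [0.5452 0.1856 0.087 ] [-0.0638  0.1561]
knobmid [0.5456 0.1864 0.066 ] [-0.0635  0.157 ]
hub [0.6026 0.1366 0.052 ] [0.0013 0.1179]
pinL [0.6261 0.1037 0.028 ] [0.0303 0.0897]
p2 [0.6691 0.0682 0.028 ] [0.0789 0.0623]
p3 [ 0.6546 -0.0127  0.028 ] [ 0.0789 -0.0198]
stage [0.0199 0.0103] z 0.2477 F [-0.2 -0.4  0.2] w 0.0597 t 23.975
```

```bash
python3 -c "
from h import *
print(delta([*w(-.0637,.1567),.12],.347))"
```

```text
[-2.000e-03  4.000e-04 -5.228e-01  1.466e-01 -8.320e-02  1.277e-01]
```

Converted, 0.147 m / 0.8 = 0.1838, 0.127 m / 0.8 = 0.1588, -0.523 rad / 2 = -0.2615.

```bash
python3 jog.py '{"offsets": [[0,0,-0.2615,0.1838,-0.1038,0,0.06],[0,0,-0.2615,0.1838,-0.1038,0,0.06],[0,0,-0.2615,0.1838,-0.1038,0.0625,0.06],[0,0,-0.2615,0.1838,-0.1038,0.125,0.06],[0,0,-0.2615,0.1838,-0.1038,0.1588,0.06],[0,0,-0.2615,0.1838,-0.1038,0.1588,0.06]]}'; python3 -c "
from h import *
st();print(delta([*w(-.0637,.1567),.054],.347))"
```

```text
clock: 24.72
eef_pos: [0.5433, 0.1863, 0.1183]
tool_rot: [0.574, 0.819, -0.003, -0.003]
ft_force: [-0.9, -0.5, 0.2]
grip_width: 0.0598
grasp_force: 0.0
stage [-0.0658  0.1565] z 0.1183 F [-0.9 -0.5  0.2] w 0.0598 t 24.725
[-0.0083 -0.0006  0.0003 -0.0009  0.0024  0.0643]
```

Converted, 0.062 m / 0.8 = 0.0775, 0.03 m / 0.8 = 0.0375, -0.008 rad / 2 = -0.004.

```bash
python3 jog.py '{"offsets": [[-0.004,0,0,-0.0013,0.0025,0.0375,0.06],[-0.004,0,0,-0.0013,0.0025,0.075,0.06],[-0.004,0,0,-0.0013,0.0025,0.0775,0.06],[-0.004,0,0,-0.0013,0.0025,0.0775,0.06],[-0.004,0,0,-0.0013,0.0025,0.0775,0.01],[-0.004,0,0,-0.0013,0.0025,0.0775,0.01],[-0.004,0,0,-0.0013,0.0025,0.0775,0.01]]}'
python3 - <<'E'
from h import *
st()
o=telemetry.get_obs();p=RS.T@(o["eef_pos"][:2]-S0)-[0,.118]
print("r",np.hypot(*p),"theta",1.25-(np.arctan2(p[1],p[0])-np.pi/2))
f0=np.arctan2(p[1],p[0]);r=np.hypot(*p)
for f in np.linspace(f0,np.pi/2,7)[1:]:
    t=r*.5+.0375; print(delta([*w(*(np.array([0,.118])+.075*np.array([np.cos(f),np.sin(f)]))),o["eef_pos"][2]])[3:])
E
```

```text
clock: 25.6
eef_pos: [0.5476, 0.1869, 0.0601]
tool_rot: [0.575, 0.818, 0.003, 0.001]
ft_force: [-2.4, 0.5, 6.1]
grip_width: 0.0193
grasp_force: 58.7
stage [-0.0616  0.1578] z 0.0601 F [-2.4  0.5  6.1] w 0.0193 t 25.6
r 0.07332931261870289 theta 0.2524920149973
[0.0062 0.0107 0.0001]
[0.009  0.0229 0.0002]
[0.0097 0.0353 0.0002]
[0.0084 0.0477 0.0003]
[0.005  0.0597 0.0004]
[-0.0003  0.071   0.0005]
```

Converted, 0.071 m / 0.8 = 0.0888, 0.06 m / 0.8 = 0.075.

```bash
python3 jog.py '{"offsets": [[0,0,0,0.0075,0.0138,-0.0025,0.01],[0,0,0,0.0113,0.0288,-0.0025,0.01],[0,0,0,0.0125,0.0438,-0.0025,0.01],[0,0,0,0.01,0.06,-0.0025,0.01],[0,0,0,0.0063,0.075,-0.0025,0.01],[0,0,0,0,0.0888,-0.0025,0.01],[0,0,0,0,0.0888,-0.0025,0.01],[0,0,0,0,0.0888,-0.0025,0.01]]}'
python3 - <<'E'
from h import *
st()
o=telemetry.get_obs();p=RS.T@(o["eef_pos"][:2]-S0)-[0,.118]
print("r",np.hypot(*p),"theta",1.25-(np.arctan2(p[1],p[0])-np.pi/2))
print(delta([*w(0,.193),o["eef_pos"][2]]))
E
```

```text
clock: 26.6
eef_pos: [0.6112, 0.2134, 0.0601]
tool_rot: [0.574, 0.819, 0.002, -0.003]
ft_force: [-5.6, 6.0, 0.1]
grip_width: 0.0198
grasp_force: 60.6
stage [-0.0037  0.1951] z 0.0601 F [-5.6  6.   0.1] w 0.0198 t 26.6
r 0.07714361854703596 theta 1.201715379241854
[ 0.      0.      0.     -0.0036  0.0022 -0.    ]
```

Converted, 0.004 m / 0.8 = 0.005, -0.003 m / 0.8 = -0.0038.

```bash
python3 jog.py '{"offsets": [[0,0,0,-0.0038,0.005,0,0.01],[0,0,0,-0.0038,0.005,0,0.01],[0,0,0,-0.0038,0.005,0,0.01]]}'>/dev/null
python3 - <<'E'
from h import *
st()
o=telemetry.get_obs();p=RS.T@(o["eef_pos"][:2]-S0)-[0,.118]
print("r",np.hypot(*p),"theta",1.25-(np.arctan2(p[1],p[0])-np.pi/2))
E
python3 jog.py '{"offsets": [[0,0,0,0,0,0,0.03],[0,0,0,0,0,0,0.06],[0,0,0,0,0,0,0.06],[0,0,0,0,0,-0.0625,0.06],[0,0,0,0,0,-0.1375,0.06],[0,0,0,0,0,-0.2125,0.06]]}'; python3 -c "
from h import *
st();print(delta([*w(.02,.01),.25],-.177))"
```

```text
stage [0.0017 0.1945] z 0.0602 F [-4.6  6.3  0.4] w 0.0196 t 26.975
r 0.07653576332915012 theta 1.2727851050226588
clock: 27.72
eef_pos: [0.618, 0.2082, 0.233]
tool_rot: [0.575, 0.818, 0.002, 0.001]
ft_force: [1.1, 0.2, -0.0]
grip_width: 0.0601
grasp_force: 0.0
stage [0.0039 0.1912] z 0.233 F [ 1.1  0.2 -0. ] w 0.0601 t 27.725
[ 0.005  -0.0018  0.5225 -0.1651 -0.0763 -0.0175]
```

Converted, -0.165 m / 0.8 = -0.2063, -0.076 m / 0.8 = -0.095, 0.523 rad / 2 = 0.2615.

```bash
python3 jog.py '{"offsets": [[0.002,0,0.2615,-0.2063,-0.095,-0.0213,0.06],[0.002,0,0.2615,-0.2063,-0.095,-0.0213,0.06],[0.002,0,0.2615,-0.2063,-0.095,-0.0213,0.06],[0.002,0,0.2615,-0.2063,-0.095,-0.0213,0.06],[0.002,0,0.2615,-0.2063,-0.095,-0.0213,0.06],[0.002,0,0.2615,-0.2063,-0.095,-0.0213,0.06]]}'
python3 - <<'E'
from h import *
import pickle
c=cam.calibration("wrist");im=cam.camera("wrist");pickle.dump((c,im),open("w10.pkl","wb"))
im=im[:,:,::-1].copy()
cv2.imwrite("pics/w10.png",cv2.resize(im[:270,130:430],None,fx=2.2,fy=2.2,interpolation=cv2.INTER_CUBIC))
E
```

```text
clock: 28.48
eef_pos: [0.6024, 0.0288, 0.2474]
tool_rot: [0.766, 0.643, 0.001, -0.001]
ft_force: [-0.0, -0.3, 0.3]
grip_width: 0.0596
grasp_force: 0.0
```

View pics/w10.png

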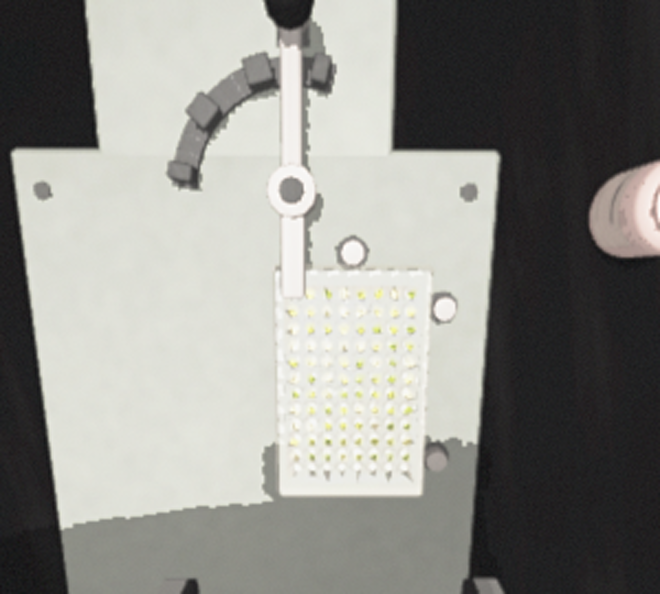

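The lever handle points straight along stage +y into the marked notch: hub (291,190), knob (290,10), finger over the plate at (293,290). The plate hasn't moved and still sits against its pins. Handing in.

```bash
python3 -c "
from workcell import bot, cam, telemetry
print(bot.job_done())"
```

```text
the job is handed in; nothing more can be done
None
```

I handed the job in at about 28.5 s, with no verdict returned: the marker is on the bench left of the stage, the plate is square against all three pins, and the lever stands in the white-line notch, as the camera views showed.

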